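# Shift the garden-tractor gearbox from second to third

## Robot

A 6-joint arm with a two-finger parallel gripper is mounted at the origin on the work surface. World frame = base frame: x ahead of the robot, y to its left, z up, the work surface at z = 0. Lengths are in m, angles in rad, forces in N, time in s.
With the tool pointing down it reaches from about 0.375 to 0.75 m from the base axis. Payload 9 kg.
Tool frame: the origin (TCP) lies midway between the tips of the shut fingers; the grasp point (between the pads) lies 19 mm behind it; z points along the fingers, y is the line along which they close (so a half turn about z gives the same grasp; the last joint's range is limited). The gripper opens to 85 mm and grips with 20 to 120 N. Pads are 22 mm wide; open, the fingers measure 114 mm over their backs; the gripper's body (76 mm by 85 mm) begins 54 mm behind the grasp point. The pads swing forward as they close: fully open they stand 13 mm farther back than shut.
Start: joints at [1.105, 0.104, 0.097, 1.564, 0, 1.353], TCP at [0.147, 0.582, 0.231] pointing down, gripper open.
Joint ranges: [-2.99, 2.99], [-0.84, 1.86], [-1.1, 1.16], [-1.84, 2.11], [-1.51, 1.56], [-3.14, 3.14]. Speed limits (rad/s): [2.22, 2.22, 2.57, 3.14, 3.14, 3.14].

## Interface

Orientations are given as a unit quaternion [x, y, z, w].
In Python, from workcell import r gives the robot as it stands. The module is installed in compiled form; this text tells all that it offers.
- The arm moves only by the tool step_arm, never from a script. Its argument "increments" is a list of rows, each a list of 5 numbers: the shift along the world's x, y, z in m, then the turn about the world's z in rad, then the closure in counts, from 0 (fully open) to 255 (shut). A call has exactly 10 rows; each row is the pose to reach, as a shift and turn from the pose commanded when the call began; what a row does not reach only later rows make up. A row lasts 1/8 s, in which the tool goes at most 62.5 mm and 10.7 degrees, less where a joint would pass 70% of its speed; a pose out of reach is approached as far as the arm can. A call with a gripper value outside its range is refused whole. The fingers move at their own pace and stop on an object; "newtons" is the grip in N (left out, the last holds). Time passes only in rows, so rows that repeat a pose let the fingers close, or fill a call up. It gives the time, the measured TCP pose, the force, the opening and the grip force at its end, in the units of the state.
- r.state(): the state, without advancing time (a new reading comes with each control period).
- r.read_camera(name): name is "scene" or "top" or "wrist"; returns a dict with "pixels" (420x560x3 uint8, red, green, blue), "K" (3x3 intrinsics, pixels), "xyz" and "attitude" of the camera in the world. Camera axes: x right, y down, z forward; pixel columns grow to the right and rows downward; lengths in m; the calibration is good to about 2 mm. A picture is of the moment at which its call begins. There is no depth.
- r.finish_job(): hands the job in; it is judged then, once.
The state is a dict: "time_s": time; "joint_pos": joint angles; "qd": joint speeds; "joint_efforts": joint torques, N m; "tcp_pos": TCP position; "tool_rot": TCP orientation; "contact_force": force on the tool from outside, world axes, zero at the start; "moment": the same for the moment, N m; "width": finger opening in m; "finger_force": force on a finger pad.
Only numpy, scipy, OpenCV 4.12 (cv2) and the standard library are available. Lean on these libraries where they do the work, as an engineer would, in place of code of your own. Each camera call takes 0.05 s, during which the arm holds its last target. There are 200 camera calls.

## Task

The rebuilt garden-tractor gearbox on the bench stands in second gear (near left slot of its H-shaped gate, as seen from the robot): push its gear lever forward into neutral, across to the right and forward again until it is fully home in third (far right slot), without putting it into first or fourth on the way. Only push it, with the fingertips or the sides of the fingers: do not grip the lever or its knob. Leave the tools and parts around it where they are, and leave the lever standing in third by itself.

Things in the scene. Friction and masses are not known exactly. Their poses are not given: they have to be found in the camera images.
- gearbox: Aluminium gearbox, fixed, 360 mm long (x), 170 mm wide (250 mm over its feet). Origin on the bench straight below the centre of the gate; x axis forward (towards input shaft and round bell flange, within 0.4 rad of the robot's straight ahead), y left, z up. Flat top of the case 125 mm above the bench, top of the gate's bolts 162 mm, of the bell flange (130 mm ahead of the origin) 162 mm.
- gate_centre (a point): Centre of the H gate, on top of its steel plate (104 x 104 x 6 mm), 156 mm above the bench. Slots 15 mm wide run fore and aft (gearbox x), 16 mm left and 16 mm right of centre, reaching 27.5 mm before and behind it; the crossway (neutral), 17 mm wide, joins them in the middle. First = far left, second = near left, third = far right, fourth = near right slot. The lever cannot cross the plate.
- knob (a point): Centre of the lever's black ball knob (40 mm diameter); z axis up along the lever. From the gearbox origin, in its axes (mm): about (-46, 35, 239) in second, (0, 37, 246) in neutral left, (0, -37, 246) in neutral right, (46, -35, 239) in third. When the lever moves, the knob moves along an arc of 165 mm radius about the pivot.
- lever: Gear lever: round steel rod, 12 mm diameter, with the knob on top and a 22 mm wide collar reaching 28 mm below the knob's centre; 220 g. Origin at its pivot, 85 mm above the gearbox origin and 165 mm below the knob's centre; z along the rod. No spring: it stays where it is left; friction takes about 2 to 4 N at the knob to move it, more where it rubs on the gate.
- lever_fore (a joint): Fore-and-aft angle of the lever in rad: 0 in neutral, +0.29 with the lever fully forward (home in first or third), -0.29 fully back (home in second or fourth). The lever passes along the crossway only within about +-0.035.
- lever_side (a joint): Sideways angle of the lever in rad: -0.235 fully left (end of the crossway, in line with first and second), +0.235 fully right (in line with third and fourth). The lever enters the left slots only with -0.235 to -0.21, the right slots only with +0.21 to +0.235.
- socket: Bystander: deep steel socket, 27 mm in diameter, 63 mm high, standing on the flat top of the gearbox behind the gate. Origin at its underside.
- bearing: Bystander: loose ball bearing, 52 mm in diameter, 15 mm high, lying on the flat top of the gearbox ahead of the gate. Origin at its underside.
- spanner: Bystander: steel spanner, 190 mm long, 8 mm thick, lying on the bench to the right of the gearbox. Origin under its middle.
- screwdriver: Bystander: screwdriver with a black handle, 200 mm long, 26 mm thick, lying on the bench to the left of the gearbox. Origin under its middle.
- oil_bottle: Bystander: grey oil bottle, 68 mm in diameter, 170 mm high, standing on the bench to the left and ahead of the gearbox. Origin at its underside.
- bolt_jar: Bystander: glass jar, 68 mm in diameter, 80 mm high, standing on the bench to the right and ahead of the gearbox. Origin at its underside.
- tape: Bystander: tape measure, 76 x 36 x 64 mm, standing on the bench at the right. Origin at its underside.
- hammer: Bystander: hammer with a wooden handle, 270 mm long, lying on the bench at the left. Origin under its middle.

How it is judged:
On the way, in this order (a step that is already met when the one before it is completed fails the run):
1. the lever is out of second, in neutral on the left (value of joint lever_fore between -0.08 and 0.08 rad and value of joint lever_side below -0.05 rad).
2. the lever is across in neutral on the right (value of joint lever_fore between -0.08 and 0.08 rad and value of joint lever_side above 0.18 rad).
At the end, for the whole second after the job is handed in: The lever rests home in third: fore-and-aft angle above 0.25 rad (of 0.29) and sideways angle above 0.18 rad, both at rest (below 0.05 rad/s); every bystander is within 20 mm of where it started (socket 12 mm, bearing 15 mm) (value of joint lever_fore above 0.25 rad and value of joint lever_side above 0.18 rad and velocity of joint lever_fore between -0.05 and 0.05 rad/s and velocity of joint lever_side between -0.05 and 0.05 rad/s and distance of socket from where it was at the start of the episode below 0.012 m and distance of bearing from where it was at the start of the episode below 0.015 m and distance of each of spanner, screwdriver, oil_bottle, bolt_jar, tape, hammer from where it was at the start of the episode below 0.02 m); the robot touches nothing.
It fails at once if the lever was put into first (more than 0.13 rad forward on the left) (value of joint lever_fore above 0.13 rad and value of joint lever_side below -0.05 rad).
It fails at once if the lever was put into fourth (more than 0.13 rad back on the right) (value of joint lever_fore below -0.13 rad and value of joint lever_side above 0.05 rad).
It fails at once if the lever or its knob was taken between the fingers (x of the grasp point in the frame of knob between -0.012 and 0.012 m and y of the grasp point in the frame of knob between -0.012 and 0.012 m and z of the grasp point in the frame of knob between -0.1 and 0.025 m and contact force between the fingers and lever above 0.5 N).
It fails at once if a tool or part standing about was moved or lifted (distance of socket from where it was at the start of the episode above 0.012 m or distance of bearing from where it was at the start of the episode above 0.015 m or distance of any of spanner, screwdriver, oil_bottle, bolt_jar, tape, hammer from where it was at the start of the episode above 0.02 m).
It also fails if it takes over 51 s, if anything falls off the work surface, if the arm or the gripper's body presses on something with over 40 N, if the wrist force passes 120 N, or if a joint passes its speed limit or range.

## Working session

There is one attempt and no reset: what is moved stays moved. The work goes in short steps, Python scripts to look and compute and a tool call to move; the robot and the scene stay as the last step left them, time stands still between calls to the robot, and variables do not carry over. Pictures are saved under pics/ and viewed, at most 10 in all, crops included, and the job is handed in when it is done.

Besides the shell and the picture viewer there is one more tool, called after "Emit:" as name(argument=value, ...), one argument or row to a line, values as JSON. step_arm: Moves the arm, as the interface text tells. Its arguments: {"type":"object","properties":{"increments":{"type":"array","items":{"type":"array","items":{"type":"number"}}},"newtons":{"type":"number"}},"required":["increments"]}

```bash
mkdir -p pics && python3 - <<'E'
from workcell import r
import cv2, pickle
print(r.state())
d={}
for n in("top","scene"):
    c=r.read_camera(n);d[n]=c
    cv2.imwrite(f"pics/{n}0.png",cv2.cvtColor(c["pixels"],cv2.COLOR_RGB2BGR)); print(n,c["K"],c["xyz"],c["attitude"])
pickle.dump(d,open("c0.pkl","wb"))
E
```

```text
{'time_s': 0.0, 'joint_pos': array([1.10527580e+00, 1.04703231e-01, 9.64651339e-02, 1.56386694e+00,
       7.40534645e-07, 1.35306485e+00]), 'qd': array([-6.85302274e-05, -2.27446173e-03,  2.79774269e-04, -1.64094566e-03,
       -3.97814917e-04,  1.47018661e-03]), 'joint_efforts': array([-7.97286179e-05, -5.56928229e+01,  5.03648043e+01,  1.69260486e-02,
       -1.81131400e-04,  3.00707359e-05]), 'tcp_pos': array([0.14701831, 0.58137894, 0.23051773]), 'tool_rot': array([ 1.23577782e-01,  9.92334673e-01, -6.16415960e-04, -2.19570392e-04]), 'contact_force': array([ 0.49794926, -0.97484409, -0.14327256]), 'moment': array([-0.02367396, -0.05052612, -0.00727602]), 'finger_force': 0.0, 'width': 0.08559827606604488}
top [[514.09220785   0.         274.79878236]
 [  0.         514.09220785 206.77663218]
 [  0.           0.           1.        ]] [0.28383086 0.02624112 1.47208995] [ 0.70663854 -0.70085653  0.06861851 -0.06894642]
scene [[533.34596402   0.         271.6496199 ]
 [  0.         533.34596402 207.76279795]
 [  0.           0.           1.        ]] [1.26569084 0.79367519 1.03395154] [ 0.32905837  0.84080652 -0.39801287 -0.16232914]
```

View pics/top0.png

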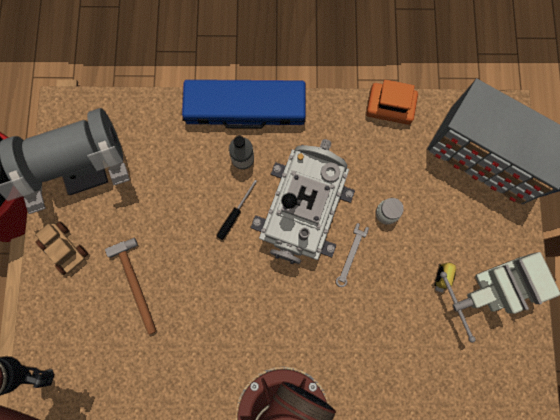

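View pics/scene0.png

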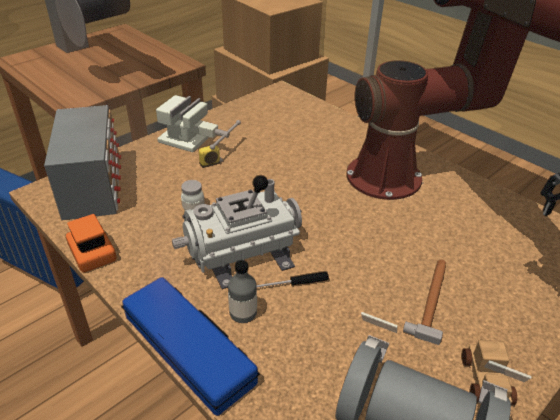

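The top view shows the gearbox around (305,200), yawed clockwise, with the knob at (290,201) and the gate near (308,198). The socket is at (304,233) and the bearing at (330,172). I'll enlarge that area.

```bash
python3 - <<'E'
import pickle,cv2
d=pickle.load(open("c0.pkl","rb"))
p=cv2.cvtColor(d["top"]["pixels"],cv2.COLOR_RGB2BGR)[145:265,250:360]
a=cv2.resize(p,None,fx=5,fy=5,interpolation=cv2.INTER_CUBIC)
cv2.imwrite("pics/top_crop.png",a)
E
```

```text
(no output)
```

View pics/top_crop.png

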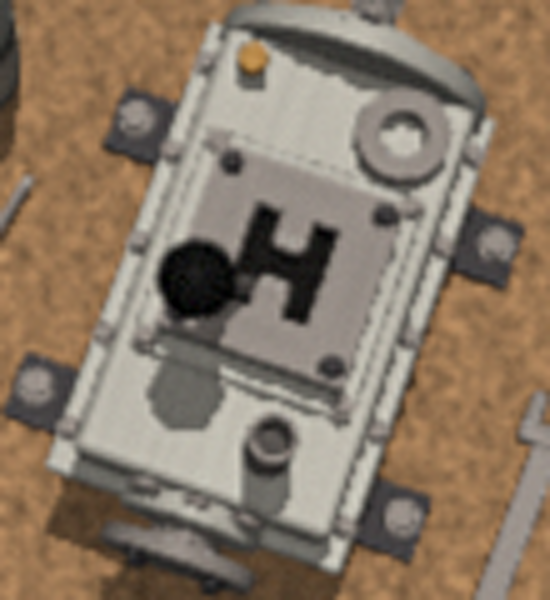

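```bash
cat > h.py <<'E'
import numpy as np
from scipy.spatial.transform import Rotation as R
def back(c,uv,z):
    uv=np.atleast_2d(uv); d=np.c_[uv,np.ones(len(uv))]@np.linalg.inv(c["K"]).T@R.from_quat(c["attitude"]).as_matrix().T
    o=c["xyz"]; return o+d*((z-o[2])/d[:,2])[:,None]
def proj(c,P):
    q=(np.atleast_2d(P)-c["xyz"])@R.from_quat(c["attitude"]).as_matrix()@c["K"].T
    return q[:,:2]/q[:,2:]
E
python3 - <<'E'
import pickle;from h import *
c=pickle.load(open("c0.pkl","rb"))["top"]
f=lambda p:np.array(p)/5+np.array([250,145])-0.4
B=back(c,f([(232,161),(386,215),(331,366)]),.162)
S=back(c,f([(263,208),(328,228),(297,318),(287,265)]),.156)
k=back(c,f([(197,278)]),.239)
print(B,S,k)
print("bolt ctr",(B[0]+B[2])/2)
dx=B[1]-B[2];dy=B[0]-B[1];print(np.arctan2(dx[1],dx[0]),np.arctan2(dy[1],dy[0])-np.pi/2)
dx=S[1]-S[2];dy=S[0]-S[1];print(np.arctan2(dx[1],dx[0]),np.arctan2(dy[1],dy[0])-np.pi/2, np.linalg.norm(dx),np.linalg.norm(dy))
for g in((B[0]+B[2])/2,S[3]):
  for yaw in(-.3,-.35,-.4):
    M=R.from_euler('z',yaw); print(yaw,"knob in box",M.inv().apply(k-g)[0], "pred px",(proj(c,g*[1,1,0]+M.apply([-.046,.035,.239]))+.4-[250,145])*5)
E
```

```text
[[ 0.62313207 -0.02713382  0.162     ]
 [ 0.59465497 -0.10773749  0.162     ]
 [ 0.51419585 -0.07836987  0.162     ]] [[ 0.59932555 -0.04369044  0.156     ]
 [ 0.58881446 -0.07780732  0.156     ]
 [ 0.54051971 -0.06129888  0.156     ]
 [ 0.56875665 -0.05619441  0.156     ]] [[ 0.54390434 -0.00685141  0.239     ]]
bolt ctr [ 0.56866396 -0.05275184  0.162     ]
-0.3499752970823175 -0.33960971688024455
-0.32937496326330473 -0.2988628008937626 0.05103833347090963 0.03569936108428653
-0.3 knob in box [-0.03721827  0.03653339  0.077     ] pred px [[194.63997619 295.65716467]]
-0.35 knob in box [-0.03899767  0.0346276   0.077     ] pred px [[191.34542368 290.84314657]]
-0.4 knob in box [-0.04067959  0.03263525  0.077     ] pred px [[188.30207689 285.87878002]]
-0.3 knob in box [-0.03832417  0.03979481  0.083     ] pred px [[201.67263803 295.52848806]]
-0.35 knob in box [-0.04026519  0.03782967  0.083     ] pred px [[198.3755218  290.71456961]]
-0.4 knob in box [-0.04210556  0.03576997  0.083     ] pred px [[195.32952704 285.75030578]]
```

Emit:
step_arm(
  increments=[
    [0.015,-0.025,0.03,0,255],
    [0.045,-0.075,0.06,-0.02,255],
    [0.08,-0.13,0.08,-0.04,255],
    [0.12,-0.2,0.08,-0.06,255],
    [0.155,-0.26,0.08,-0.08,255],
    [0.19,-0.32,0.08,-0.09,255],
    [0.225,-0.38,0.08,-0.09,255],
    [0.26,-0.44,0.08,-0.09,255],
    [0.29,-0.49,0.08,-0.09,255],
    [0.31,-0.52,0.08,-0.09,255],
  ],
  newtons=20,
)

```text
time_s: 1.35
tcp_pos: [0.4453, 0.0798, 0.3112]
tool_rot: [0.168, 0.986, 0.0, 0.0]
contact_force: [0.9, 1.8, 0.3]
width: 0.0001
finger_force: 0.0
```

```bash
python3 - <<'E'
from workcell import r
import cv2, pickle
c=r.read_camera("wrist");pickle.dump(c,open("w1.pkl","wb"))
cv2.imwrite("pics/wrist1.png",cv2.cvtColor(c["pixels"],cv2.COLOR_RGB2BGR))
from h import *
s=r.state();print(s["time_s"],s["tcp_pos"],s["width"],R.from_quat(s["tool_rot"]).as_matrix().round(3),s["contact_force"])
E
```

```text
1.4 [0.44834895 0.07405947 0.30995128] -7.16126350211463e-05 [[-0.942  0.336  0.   ]
 [ 0.336  0.942 -0.003]
 [-0.001 -0.002 -1.   ]] [-0.23850958 -4.05487666 -1.19631158]
```

View pics/wrist1.png

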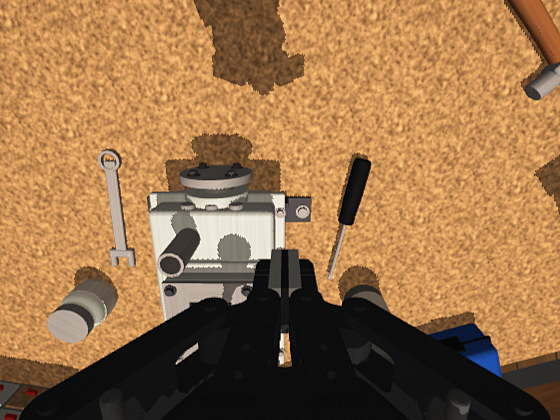

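The wrist view shows the case edges running parallel to the image axes, so the yaw is close to -0.34. The plate's rear bolts are at about (170,290) and (247,291), and the socket is clear of the fingers' path. I'll cross-check the gate with these bolts and with the scene camera.

```bash
python3 - <<'E'
import pickle,cv2;from h import *
w=pickle.load(open("w1.pkl","rb"));s=pickle.load(open("c0.pkl","rb"))["scene"]
B=back(w,[(170,290),(247,291)],.162);print(B, np.arctan2(*(B[1]-B[0])[[1,0]])-np.pi/2, np.linalg.norm(B[1]-B[0]))
p=cv2.cvtColor(s["pixels"],cv2.COLOR_RGB2BGR)
M=R.from_euler('z',-.34)
g=np.array([.5687,-.0545,0])
for P in([-.046,.035,.239],[.0275,.016,.156],[-.0275,-.016,.156],[.0275,-.016,.156],[-.0275,.016,.156]): print(P,proj(s,g+M.apply(P)))
a=np.hstack([cv2.resize(p[165:245,195:295],None,fx=4,fy=4,interpolation=cv2.INTER_CUBIC),cv2.resize(cv2.cvtColor(w["pixels"],cv2.COLOR_RGB2BGR)[250:330,150:250],None,fx=4,fy=4,interpolation=cv2.INTER_CUBIC)])
cv2.imwrite("pics/crop2.png",a)
E
```

```text
[[ 0.51297084 -0.07726106  0.162     ]
 [ 0.54213372  0.00182203  0.162     ]] -0.353290979481808 0.08428884654698268
[-0.046, 0.035, 0.239] [[262.80462434 181.79572252]]
[0.0275, 0.016, 0.156] [[233.82272485 210.09248626]]
[-0.0275, -0.016, 0.156] [[248.98208387 198.02354465]]
[0.0275, -0.016, 0.156] [[229.57991561 202.99841564]]
[-0.0275, 0.016, 0.156] [[253.4862287  204.94886164]]
```

View pics/crop2.png

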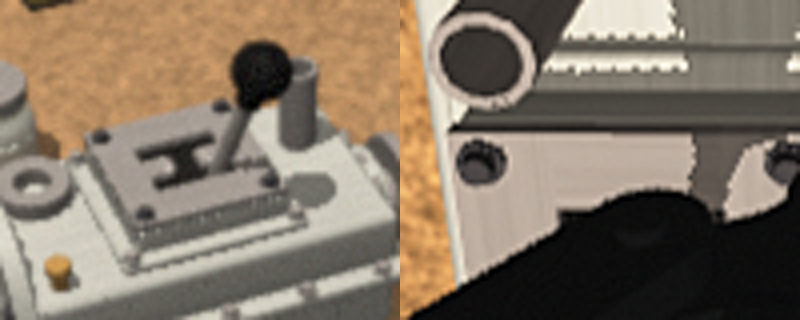

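Emit:
step_arm(
  increments=[
    [0.012,-0.02,0,0,255],
    [0.024,-0.036,0,0,255],
    [0.034,-0.049,-0.01,0,255],
    [0.034,-0.049,-0.035,0,255],
    [0.034,-0.049,-0.06,0,255],
    [0.034,-0.049,-0.08,0,255],
    [0.034,-0.049,-0.089,0,255],
    [0.034,-0.049,-0.089,0,255],
    [0.034,-0.049,-0.089,0,255],
    [0.034,-0.049,-0.089,0,255],
  ],
)

```text
time_s: 2.65
tcp_pos: [0.4791, 0.0327, 0.2231]
tool_rot: [0.168, 0.986, 0.0, 0.001]
contact_force: [-0.7, -0.0, 0.4]
width: -0.0001
finger_force: 0.0
```

Emit:
step_arm(
  increments=[
    [0.008,-0.01,0,0,255],
    [0.018,-0.018,0,0,255],
    [0.0256,-0.025,0,0,255],
    [0.031,-0.0269,0,0,255],
    [0.0365,-0.0289,0,0,255],
    [0.042,-0.0309,0,0,255],
    [0.0475,-0.0328,0,0,255],
    [0.053,-0.0348,0,0,255],
    [0.0585,-0.0368,0,0,255],
    [0.0614,-0.0378,0,0,255],
  ],
)

```text
time_s: 3.9
tcp_pos: [0.5404, -0.0051, 0.2223]
tool_rot: [0.168, 0.986, 0.0, 0.0]
contact_force: [-2.8, 1.1, 3.2]
width: 0.0
finger_force: 1.9
```

```bash
python3 - <<'E'
from workcell import r
import cv2, pickle
from h import *
s=r.state();print(s["time_s"],s["tcp_pos"],s["contact_force"])
d={n:r.read_camera(n) for n in("scene","top")};pickle.dump(d,open("c2.pkl","wb"))
f=lambda n,x,y,k:cv2.resize(cv2.cvtColor(d[n]["pixels"],cv2.COLOR_RGB2BGR)[y:y+80,x:x+80],None,fx=k,fy=k,interpolation=cv2.INTER_CUBIC)
cv2.imwrite("pics/c2.png",np.hstack([f("scene",200,150,5),f("top",265,160,5)]))
g=np.array([.568,-.053,0]);M=R.from_euler('z',-.342)
for P in([0,.037,.246],[-.01,.037,.245],[-.020,.037,.244]): print(P,(proj(d["scene"],g+M.apply(P))-[200,150]+.4)*5,(proj(d["top"],g+M.apply(P))-[265,160]+.4)*5)
E
```

```text
3.9 [ 0.54040663 -0.00512639  0.22229685] [-2.80719169  1.10279879  3.20696135]
[0, 0.037, 0.246] [[234.8826027  173.84534789]] [[145.63316801 127.38256351]]
[-0.01, 0.037, 0.245] [[253.69853426 170.84632991]] [[138.69347693 146.51349499]]
[-0.02, 0.037, 0.244] [[272.4072162  167.86440614]] [[131.74453597 165.66992599]]
```

View pics/c2.png

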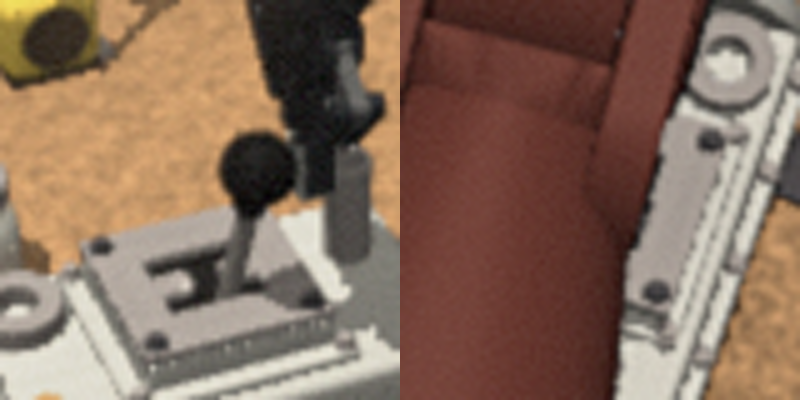

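The knob is at crop (257,170) on the scene side, which puts it about 11 mm short of neutral. The finger geometry gives the same figure. I'll push the last 11 mm, back off, and start moving round to the left.

Emit:
step_arm(
  increments=[
    [0.003,-0.0011,0,0,255],
    [0.006,-0.0022,0,0,255],
    [0.009,-0.0032,0,0,255],
    [0.0105,-0.0037,0,0,255],
    [0.0105,-0.0037,0,0,255],
    [0.003,-0.001,0,0,255],
    [-0.01,0.0036,0,0,255],
    [-0.018,0.0064,0,0,255],
    [-0.009,0.032,0,0.18,255],
    [0.002,0.062,0,0.36,255],
  ],
)

```text
time_s: 5.25
tcp_pos: [0.5422, 0.0572, 0.2226]
tool_rot: [-0.013, 1.0, -0.0, 0.001]
contact_force: [0.4, 0.0, -0.2]
width: 0.0001
finger_force: 0.0
```

```bash
cat > look.py <<'E'
import sys,cv2
from workcell import r
from h import *
s=r.state();g=np.array([.568,-.053,0]);M=R.from_euler('z',-.342)
print(s["time_s"],s["tcp_pos"],"box",M.inv().apply(s["tcp_pos"]-g).round(4),s["contact_force"].round(1),s["joint_pos"].round(2))
c=r.read_camera("scene")
cv2.imwrite(f"pics/{sys.argv[1]}.png",cv2.resize(cv2.cvtColor(c["pixels"],cv2.COLOR_RGB2BGR)[150:230,195:295],None,fx=6,fy=6,interpolation=cv2.INTER_CUBIC))
for P in([-.006,.037,.246],[0,.037,.246],[.006,.037,.246],[0,-.037,.246],[0,-.031,.247],[.046,-.035,.239],[.040,-.035,.241]): print(P,((proj(c,g+M.apply(P))-[195,150]+.4)*6).round())
E
python3 look.py s3
```

```text
5.25 [0.54222269 0.05723711 0.22256327] box [-0.0613  0.0952  0.2226] [ 0.4  0.  -0.2] [-0.13 -0.07 -0.09  1.55 -0.   -0.16]
[-0.006, 0.037, 0.246] [[325. 205.]]
[0, 0.037, 0.246] [[312. 209.]]
[0.006, 0.037, 0.246] [[298. 212.]]
[0, -0.037, 0.246] [[249. 114.]]
[0, -0.031, 0.247] [[254. 119.]]
[0.046, -0.035, 0.239] [[150. 153.]]
[0.04, -0.035, 0.241] [[163. 146.]]
```

View pics/s3.png

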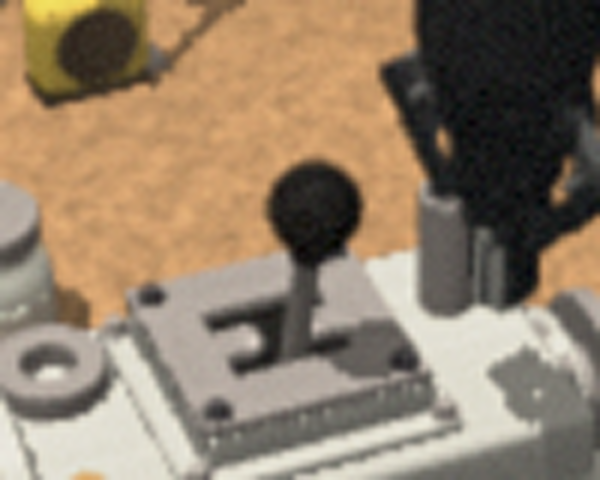

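The knob is at (314,205) against a prediction of (312,209), so the lever is in neutral on the left. Next I'll finish turning the tool so its 22 mm face is square to the push, and bring it alongside the knob on the left.

Emit:
step_arm(
  increments=[
    [0,0,0,0.18,255],
    [0,0,0,0.36,255],
    [0,0,0,0.54,255],
    [0,0,0,0.72,255],
    [0.005,-0.002,0,0.9,255],
    [0.018,-0.0065,0,1.08,255],
    [0.032,-0.0115,0,1.21,255],
    [0.046,-0.0165,0,1.21,255],
    [0.0575,-0.0205,0,1.21,255],
    [0.0575,-0.0205,0,1.21,255],
  ],
)

```text
time_s: 6.55
tcp_pos: [0.5998, 0.0362, 0.222]
tool_rot: [-0.578, 0.816, 0.0, -0.0]
contact_force: [0.2, 0.4, 0.2]
width: 0.0002
finger_force: 0.0
```

Emit:
step_arm(
  increments=[
    [-0.0027,-0.0075,0,0,255],
    [-0.0057,-0.016,0,0,255],
    [-0.0079,-0.0221,0,0,255],
    [-0.0098,-0.0275,0,0,255],
    [-0.0118,-0.0333,0,0,255],
    [-0.0139,-0.039,0,0,255],
    [-0.016,-0.0448,0,0,255],
    [-0.018,-0.0506,0,0,255],
    [-0.0201,-0.0565,0,0,255],
    [-0.0221,-0.0622,0,0,255],
  ],
)

```text
time_s: 7.8
tcp_pos: [0.5773, -0.0262, 0.2223]
tool_rot: [-0.578, 0.816, 0.0, -0.0]
contact_force: [0.7, 2.2, 1.9]
width: -0.0001
finger_force: 1.2
```

Emit:
step_arm(
  increments=[
    [-0.0017,-0.0047,0,0,255],
    [-0.0034,-0.0094,0,0,255],
    [-0.005,-0.0141,0,0,255],
    [-0.0067,-0.0188,0,0,255],
    [-0.0084,-0.0236,0,0,255],
    [-0.01,-0.028,0,0,255],
    [-0.011,-0.0308,0,0,255],
    [-0.011,-0.0308,0,0,255],
    [-0.011,-0.0308,0,0,255],
    [-0.011,-0.0308,0,0,255],
  ],
)

```text
time_s: 9.05
tcp_pos: [0.5665, -0.0565, 0.2224]
tool_rot: [-0.578, 0.816, -0.0, -0.0]
contact_force: [0.5, 0.3, -0.3]
width: 0.0004
finger_force: 0.3
```

```bash
python3 look.py s4
```

```text
9.05 [ 0.56649693 -0.05651873  0.22238926] box [-2.000e-04 -3.800e-03  2.224e-01] [ 0.5  0.3 -0.3] [-0.33  0.01 -0.02  1.54 -0.   -1.56]
[-0.006, 0.037, 0.246] [[325. 205.]]
[0, 0.037, 0.246] [[312. 209.]]
[0.006, 0.037, 0.246] [[298. 212.]]
[0, -0.037, 0.246] [[249. 114.]]
[0, -0.031, 0.247] [[254. 119.]]
[0.046, -0.035, 0.239] [[150. 153.]]
[0.04, -0.035, 0.241] [[163. 146.]]
```

View pics/s4.png

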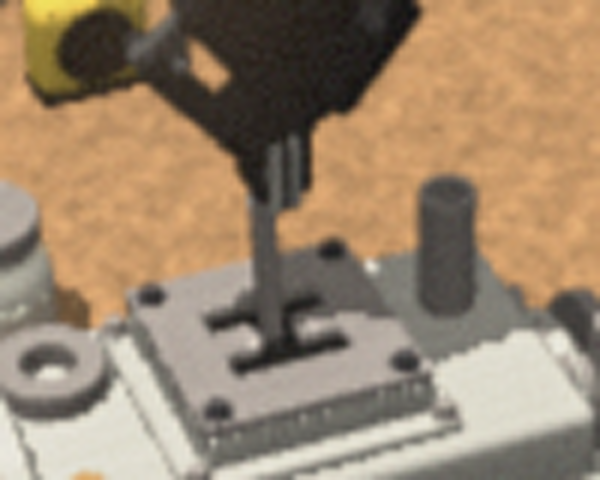

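The knob is hidden behind the fingers, but the rod at (265,300) stands in the right slot line. I'll push a few mm more until the end stop can be felt.

Emit:
step_arm(
  increments=[
    [-0.0003,-0.001,0,0,255],
    [-0.0007,-0.002,0,0,255],
    [-0.001,-0.0028,0,0,255],
    [-0.001,-0.0028,0,0,255],
    [-0.001,-0.0028,0,0,255],
    [-0.001,-0.0028,0,0,255],
    [-0.001,-0.0028,0,0,255],
    [-0.001,-0.0028,0,0,255],
    [-0.001,-0.0028,0,0,255],
    [-0.001,-0.0028,0,0,255],
  ],
)

```text
time_s: 10.35
tcp_pos: [0.5655, -0.0593, 0.2223]
tool_rot: [-0.578, 0.816, 0.0, -0.0]
contact_force: [0.5, 1.6, -0.6]
width: -0.0003
finger_force: 0.9
```

Emit:
step_arm(
  increments=[
    [-0.0003,-0.001,0,0,255],
    [-0.0007,-0.002,0,0,255],
    [-0.0007,-0.002,0,0,255],
    [-0.0007,-0.002,0,0,255],
    [-0.0007,-0.002,0,0,255],
    [-0.0007,-0.002,0,0,255],
    [-0.0007,-0.002,0,0,255],
    [-0.0007,-0.002,0,0,255],
    [-0.0007,-0.002,0,0,255],
    [-0.0007,-0.002,0,0,255],
  ],
)

```text
time_s: 11.6
tcp_pos: [0.5648, -0.0613, 0.2223]
tool_rot: [-0.578, 0.816, 0.0, -0.0]
contact_force: [0.4, 1.1, -1.7]
width: -0.0002
finger_force: 0.9
```

Emit:
step_arm(
  increments=[
    [-0.0003,-0.001,0,0,255],
    [-0.0007,-0.002,0,0,255],
    [-0.001,-0.0028,0,0,255],
    [-0.001,-0.0028,0,0,255],
    [-0.001,-0.0028,0,0,255],
    [-0.001,-0.0028,0,0,255],
    [-0.001,-0.0028,0,0,255],
    [-0.001,-0.0028,0,0,255],
    [-0.001,-0.0028,0,0,255],
    [-0.001,-0.0028,0,0,255],
  ],
)

```text
time_s: 12.85
tcp_pos: [0.5641, -0.063, 0.2222]
tool_rot: [-0.578, 0.816, 0.001, 0.001]
contact_force: [3.4, 7.3, -1.9]
width: 0.0
finger_force: 4.5
```

The force rose to 8 N, so the lever is at the right-hand end of the crossway. Now I'll back off to the left, turn the tool back and go round behind the knob.

Emit:
step_arm(
  increments=[
    [0.005,0.014,0,0,255],
    [0.0134,0.0377,0,0,255],
    [-0.005,0.0443,0,-0.1,255],
    [-0.024,0.051,0,-0.28,255],
    [-0.042,0.0575,0,-0.46,255],
    [-0.0573,0.0629,0,-0.64,255],
    [-0.0573,0.0629,0,-0.82,255],
    [-0.0573,0.0629,0,-1.0,255],
    [-0.0573,0.0629,0,-1.18,255],
    [-0.0573,0.0629,0,-1.36,255],
  ],
)

```text
time_s: 14.1
tcp_pos: [0.5066, -0.0012, 0.2227]
tool_rot: [0.067, 0.998, -0.001, 0.0]
contact_force: [-0.2, -0.2, 0.7]
width: 0.0002
finger_force: 0.0
```

```bash
sed -i 's/\[.568,-.053,0\]/[.567,-.0555,0]/' look.py && python3 look.py s5
```

```text
14.1 [ 0.50664441 -0.00115528  0.22271046] box [-0.0751  0.031   0.2227] [-0.2 -0.2  0.7] [-0.26 -0.18 -0.2   1.55 -0.   -0.13]
[-0.006, 0.037, 0.246] [[323. 202.]]
[0, 0.037, 0.246] [[310. 205.]]
[0.006, 0.037, 0.246] [[296. 208.]]
[0, -0.037, 0.246] [[247. 110.]]
[0, -0.031, 0.247] [[252. 116.]]
[0.046, -0.035, 0.239] [[148. 150.]]
[0.04, -0.035, 0.241] [[161. 143.]]
```

View pics/s5.png

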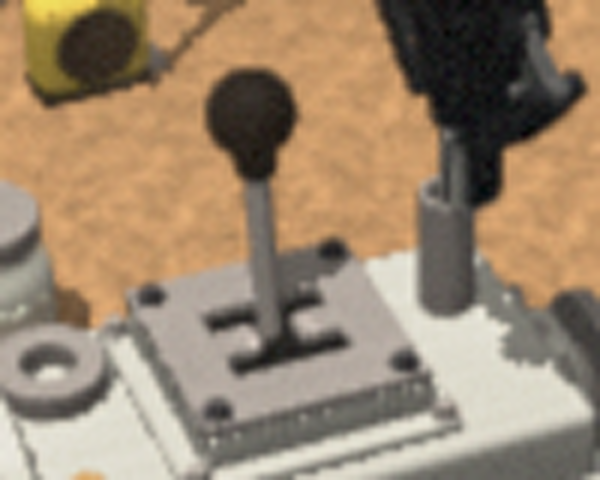

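The knob is at (251,111) against a prediction of (247,110), so the lever is in neutral on the right and in line with third. Now I'll move in behind it and push forward.

Emit:
step_arm(
  increments=[
    [-0.008,-0.022,0,-0.11,255],
    [-0.016,-0.045,0,-0.208,255],
    [-0.0228,-0.0641,0,-0.208,255],
    [-0.007,-0.0697,0,-0.208,255],
    [0.006,-0.0743,0,-0.208,255],
    [0.0145,-0.0774,0,-0.208,255],
    [0.0215,-0.0798,0,-0.208,255],
    [0.0275,-0.082,0,-0.208,255],
    [0.0335,-0.0841,0,-0.208,255],
    [0.039,-0.086,0,-0.208,255],
  ],
)

```text
time_s: 15.4
tcp_pos: [0.5458, -0.0873, 0.2224]
tool_rot: [0.167, 0.986, 0.0, 0.0]
contact_force: [-2.6, 0.7, 1.8]
width: 0.0
finger_force: 1.5
```

Emit:
step_arm(
  increments=[
    [0.0038,-0.0013,0,0,255],
    [0.0076,-0.0027,0,0,255],
    [0.0114,-0.004,0,0,255],
    [0.0152,-0.0054,0,0,255],
    [0.019,-0.0067,0,0,255],
    [0.0217,-0.0077,0,0,255],
    [0.0217,-0.0077,0,0,255],
    [0.0217,-0.0077,0,0,255],
    [0.0217,-0.0077,0,0,255],
    [0.0217,-0.0077,0,0,255],
  ],
)

```text
time_s: 16.65
tcp_pos: [0.5672, -0.095, 0.2224]
tool_rot: [0.167, 0.986, -0.0, 0.0]
contact_force: [-2.4, 1.1, -1.3]
width: -0.0001
finger_force: 1.2
```

Now on in small steps until the end stop of third can be felt.

Emit:
step_arm(
  increments=[
    [0.001,-0.0004,0,0,255],
    [0.002,-0.0007,0,0,255],
    [0.003,-0.001,0,0,255],
    [0.003,-0.001,0,0,255],
    [0.003,-0.001,0,0,255],
    [0.003,-0.001,0,0,255],
    [0.003,-0.001,0,0,255],
    [0.003,-0.001,0,0,255],
    [0.003,-0.001,0,0,255],
    [0.003,-0.001,0,0,255],
  ],
)

```text
time_s: 17.9
tcp_pos: [0.5702, -0.0959, 0.2223]
tool_rot: [0.167, 0.986, 0.0, 0.0]
contact_force: [-1.9, 1.1, -2.7]
width: 0.0003
finger_force: 1.4
```

Emit:
step_arm(
  increments=[
    [0.001,-0.0004,0,0,255],
    [0.002,-0.0007,0,0,255],
    [0.003,-0.001,0,0,255],
    [0.004,-0.0014,0,0,255],
    [0.004,-0.0014,0,0,255],
    [0.004,-0.0014,0,0,255],
    [0.004,-0.0014,0,0,255],
    [0.004,-0.0014,0,0,255],
    [0.004,-0.0014,0,0,255],
    [0.004,-0.0014,0,0,255],
  ],
)

```text
time_s: 19.15
tcp_pos: [0.574, -0.0972, 0.2222]
tool_rot: [0.167, 0.986, 0.0, -0.0]
contact_force: [-3.9, 2.4, -4.1]
width: -0.0001
finger_force: 2.5
```

Emit:
step_arm(
  increments=[
    [0.001,-0.0004,0,0,255],
    [0.002,-0.0007,0,0,255],
    [0.002,-0.0007,0,0,255],
    [0.002,-0.0007,0,0,255],
    [0.002,-0.0007,0,0,255],
    [0.002,-0.0007,0,0,255],
    [0.002,-0.0007,0,0,255],
    [0.002,-0.0007,0,0,255],
    [0.002,-0.0007,0,0,255],
    [0.002,-0.0007,0,0,255],
  ],
)

```text
time_s: 20.4
tcp_pos: [0.5752, -0.0976, 0.2219]
tool_rot: [0.167, 0.986, 0.0, -0.001]
contact_force: [-9.4, 2.9, -3.5]
width: 0.0003
finger_force: 4.9
```

The force is up to 10 N, with the tool about 1 mm behind its command, so the lever is at the stop. I'll back off and lift clear.

Emit:
step_arm(
  increments=[
    [-0.005,0.0018,0,0,255],
    [-0.02,0.007,0,0,255],
    [-0.04,0.014,0,0,255],
    [-0.06,0.021,0.01,0,255],
    [-0.08,0.028,0.04,0,255],
    [-0.09,0.032,0.07,0,255],
    [-0.1,0.036,0.09,0,255],
    [-0.1,0.036,0.09,0,255],
    [-0.1,0.036,0.09,0,255],
    [-0.1,0.036,0.09,0,255],
  ],
)

```text
time_s: 21.65
tcp_pos: [0.4762, -0.0621, 0.3112]
tool_rot: [0.167, 0.986, 0.0, -0.001]
contact_force: [1.0, 0.3, 0.2]
width: -0.0
finger_force: 0.0
```

```bash
python3 look.py s6
```

```text
21.65 [ 0.4762464  -0.06209959  0.31122464] box [-0.0833 -0.0367  0.3112] [1.  0.3 0.2] [-0.4  -0.22 -0.07  1.72  0.   -0.07]
[-0.006, 0.037, 0.246] [[323. 202.]]
[0, 0.037, 0.246] [[310. 205.]]
[0.006, 0.037, 0.246] [[296. 208.]]
[0, -0.037, 0.246] [[247. 110.]]
[0, -0.031, 0.247] [[252. 116.]]
[0.046, -0.035, 0.239] [[148. 150.]]
[0.04, -0.035, 0.241] [[161. 143.]]
```

View pics/s6.png

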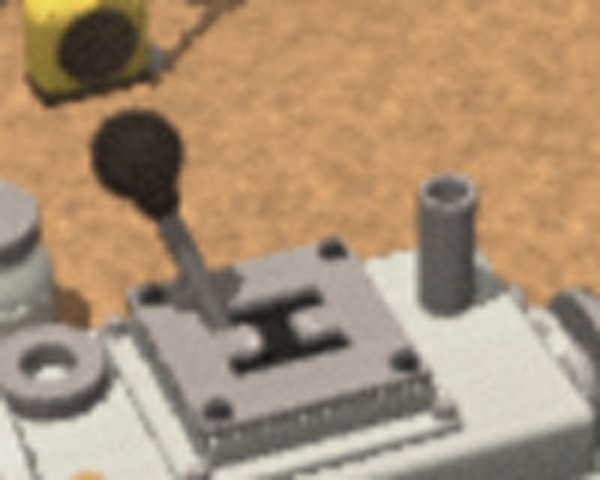

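The knob is at (137,154), slightly past the predicted (148,150) for home. The lever stands fully forward in the right slot, and the socket, bearing and jar haven't moved. The tool is clear, so I'll hand in.

```bash
python3 -c "
from workcell import r
print(r.finish_job())"
```

```text
the job is handed in; nothing more can be done
None
```

The lever was pushed from second through neutral to home in third and stands there by itself with the tool clear; the last picture shows the socket, bearing and jar unmoved, and I handed the job in at about 21.7 s (no verdict was returned).

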